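Hold the telescopic gully brush out over the drip grating

ROBOT

A 7-joint arm with a two-finger parallel gripper is mounted at the origin on the work surface. World frame = base frame: x ahead of the robot, y to its left, z up, the work surface at z = 0. Lengths are in m, angles in degrees, forces in N, time in s.
With the tool pointing down it reaches from about 0.4 to 0.85 m from the base axis. Payload 4.5 kg.
Tool frame: the origin (TCP) lies midway between the tips of the shut fingers; the grasp point (between the pads) lies 19 mm behind it; z points along the fingers, y is the line along which they close (so a half turn about z gives the same grasp; the last joint's range is limited). The gripper opens to 88 mm and grips with 3 to 60 N. Pads are 18 mm wide; open, the fingers measure 123 mm over their backs; the gripper's body (75 mm by 187 mm) begins 45 mm behind the grasp point.
Start: joints at [67.254, 39.483, -11.15, 89.685, 9.013, 51.709, -12.324], TCP at [0.261, -0.568, 0.2] pointing down, gripper open.
Joint ranges: [-172.22, 172.22], [-26.19, 119.32], [-84.43, 86.54], [7.71, 146.69], [-57.33, 237.33], [2.42, 119.75], [-152.13, 152.13]. Speed limits (degrees/s): [147.25, 147.25, 180, 180, 180, 180, 180].

INTERFACE

Orientations are given as a 3x3 rotation matrix whose columns are the frame's x, y, z axes.
In Python, from cell import arm gives the robot as it stands.
- The arm moves only by the tool move_arm, never from a script. Its arguments are lists of equal length, an entry for each row: "hand": the opening, from 0 (shut) to 1 (fully open); "linear": the shift along the tool's x, y, z in mm, a list of three; "turn": the turn, a rotation vector about the tool's x, y, z in degrees, a list of three. In form: {"hand": [hand, ...], "linear": [[dx, dy, dz], ...], "turn": [[rx, ry, rz], ...]}. A call has 1 to 8 rows; each row shifts and turns the commanded pose from where the row before left it, along the tool's axes as they then stand; what a row does not reach is not made up. A row lasts 1/10 s, in which the tool goes at most 50 mm and 8.59 degrees, less where a joint would pass 70% of its speed; a pose out of reach is approached as far as the arm can. A call with a gripper value outside its range is refused whole. The fingers move at their own pace and stop on an object; the grip force is fixed at half the most. Time passes only in rows, so rows that do not move let the fingers close. It gives the time, the measured TCP pose, the force, the opening and the grip force at its end, in the units of the state.
- arm.read_state(): the state, without advancing time (a new reading comes with each control period).
- arm.read_camera(name): name is "side" or "top" or "wrist"; returns a dict with "color" (384x512x3 uint8, red, green, blue), "fx", "fy", "cx", "cy" (pixels), "dist_coeffs" ([k1, k2, p1, p2, k3] as OpenCV has them; the pictures are not rectified), "T" (4x4, takes a point from camera to world coordinates). Camera axes: x right, y up, looking along -z (the intrinsics and any distortion apply to the point x, -y, -z); pixel columns grow to the right and rows downward; lengths in m; the calibration is good to about 2 mm. A picture is of the moment at which its call begins. There is no depth.
- arm.finish_job(): hands the job in; it is judged then, once.
The state is a dict: "t": time; "joints": joint angles; "dq": joint speeds; "joint_efforts": joint torques, N m; "ee_pos": TCP position; "eef_rot": TCP orientation; "ft_force": force on the tool from outside, world axes, zero at the start; "ft_torque": the same for the moment, N m; "width": opening from 0.0 (shut) to 1.0 (fully open); "gripper_force": force on a finger pad.
Only numpy, scipy, OpenCV 4.12 (cv2) and the standard library are available. Lean on these libraries where they do the work, as an engineer would, in place of code of your own. Each camera call takes 0.05 s, during which the arm holds its last target. There are 200 camera calls.

TASK

Lift the telescopic gully brush off its two-saddle rest and push the flat blade under its handle fully down into the slot of the stand, bristles pointing towards the drip grating. Then squeeze the button in the side of the grip collar and, with the button in, pull the collar out past the first stop to the second stop, its full length; finish still gripping the collar there, bristles over the grating and blade still fully in the slot, because a spring draws it back if you let go. Leave the other things on the slab where they are.

Things in the scene. Friction and masses are not known exactly. Their poses are not given: they have to be found in the camera images.
- handle: Outer tube of the gully brush: level square aluminium tube 24 x 24 mm, 160 mm long along y (-80 to +80 mm). Origin: middle of the tube's underside; z up; +y points to collar and bristles. Under its middle is a shoulder block 24 mm wide (x), 80 mm long (y), 14 mm high, and under that the blade. It starts lying loosely (about 3 mm play) in the rest, blade down, origin 56 mm above the slab.
- blade_tip (a point): Middle of the lower edge of the flat steel blade, 46 mm straight below the handle's origin. The blade hangs 32 mm below the shoulder block, 6 mm thick (x) and 50 mm long (y); its last 8 mm are only 3 mm thick and 44 mm long.
- balance (a point): Where to lift the brush: in the tube, handle y +25, z +12 mm, about at the centre of mass of the whole brush (0.37 to 0.53 kg). Pinch the tube across x from above.
- collar: Grip collar of the telescope, a rounded grey plastic block 26 (x) x 45 (y) x 30 mm (z). Origin: its centre; axes as the handle's. With the telescope shut it is at handle y +104.5, z +12 mm, on a 16 mm steel rod that slides out of the tube along +y. Pinch it across x from above: one finger pushes the button in, the other bears on the plain -x face.
- draw (a joint): How far the telescope is drawn out, in m: 0 shut, 0.050 first stop, 0.100 second stop (hard end). A spring pulls it shut, with 3 N when shut, 5 N when fully out. With the button out, a catch blocks outward travel at about 0.001 and again at 0.050; with the button in it runs to 0.100. Let go beyond 0.065, it springs back to about 0.065.
- button (a joint): How far the button is pressed, in m: 0 out, 0.005 fully in. It needs 2 N to start and 6 N to go fully in; the catch is free beyond 0.003. It springs out when released.
- button_face (a point): Centre of the face of the button, a black plastic pad 22 x 22 mm in the middle of the collar's +x side, standing 6 mm proud of it when out (19 mm from the collar's centre) and 1 mm when in. So the collar is 32 mm wide across x with the button out, 27 mm with it in.
- bristles (a point): Middle of the bristle head, 34 mm across and 60 mm long along y, beyond the collar: at handle y +157 mm, z +12 mm with the telescope shut; it travels with the collar.
- rest: Fixed rest: a thin steel foot 50 x 160 mm with two grey U-shaped saddles, 14 mm long in y, at y -66 and +66 mm; their floors are 56 mm above the slab, their side walls stand 14 mm higher, 44 mm wide in all. Origin: centre of its underside; at the start the brush's axes are those of the rest.
- stand: Fixed slotted stand: a concrete block 50 mm (x) x 100 mm (y), its top 46 mm above the slab, with a slot in the middle of its top; on its +y side a flat steel drip grating 110 x 140 mm, 8 mm high. Origin: centre of the block's underside, +y towards the grating.
- slot (a point): Centre of the slot's mouth in the top of the stand, 46 mm above the slab. The slot is 9 mm wide (x), 55 mm long (y) and 38 mm deep; the blade goes 32 mm in, until the shoulder block sits on the stand, with the handle's origin then 60 mm above the slab.
- grating (a point): Centre of the top of the drip grating, at stand y +255 mm, 8 mm above the slab.
- bowl: Bystander, loose: stainless steel bowl, 160 mm across, 65 mm high; origin at the centre of its underside.
- scoop: Bystander, loose: blue plastic scoop, 45 mm high, about 215 mm long; origin at the centre of its pan's underside.
- scrubber: Bystander, loose: yellow-backed hand brush without a handle, 50 x 150 x 38 mm, bristles down; origin at the centre of its underside.
- spray: Bystander, loose: empty clear spray bottle, 76 mm across, 195 mm high; origin at the centre of its underside.
- stone: Bystander, loose: grey scouring stone, 45 x 70 x 25 mm; origin at the centre of its underside.
- nailbrush: Bystander, loose: wooden nail brush, 36 x 75 x 26 mm; origin at the centre of its underside.
- mug: Bystander, loose: grey plastic mug, 76 mm across, 85 mm high; origin at the centre of its underside.

How it is judged:
By the outcome, as a careful person would: the job done as asked, in the order asked, and still so for the second after the job is handed in, while the arm keeps its last pose, push and grip.
It also fails if it takes over 51 s, if anything falls off the work surface, if the arm or the gripper's body presses on something with over 40 N, if the wrist force passes 120 N, or if a joint passes its speed limit or range.

## Working session

There is one attempt and no reset: what is moved stays moved. The work goes in short steps, Python scripts to look and compute and a tool call to move; the robot and the scene stay as the last step left them, time stands still between calls to the robot, and variables do not carry over. Pictures are saved under pics/ and viewed, at most 10 in all, crops included, and the job is handed in when it is done.

Besides the shell and the picture viewer there is one more tool, called after "Emit:" by a JSON object that holds its "api" and its "payload", one argument or row to a line. move_arm: Moves the arm, as the interface text tells. Its arguments: {"type":"object","properties":{"hand":{"type":"array","items":{"type":"number"}},"linear":{"type":"array","items":{"type":"array","items":{"type":"number"}}},"turn":{"type":"array","items":{"type":"array","items":{"type":"number"}}}},"required":["hand","linear","turn"]}

```bash
mkdir -p pics; ls
python3 - <<'E'
from cell import arm
import cv2,pickle
s=arm.read_state(); print(s['t'],s['ee_pos'],s['eef_rot'],s['width'])
d={}
for n in ('top','side'):
    c=arm.read_camera(n); d[n]=c
    cv2.imwrite(f'pics/{n}0.png',cv2.resize(c['color'][...,::-1],(800,600),interpolation=cv2.INTER_CUBIC))
    print(n,c['fx'],c['cx'],c['cy'],c['dist_coeffs'],c['T'])
pickle.dump(d,open('cams.pkl','wb'))
E
```

```text
pics
0.0 [ 0.26068929 -0.56727752  0.19943245] [[ 9.08586605e-01  4.17695706e-01 -8.23858510e-04]
 [ 4.17696508e-01 -9.08585257e-01  1.56752615e-03]
 [-9.37967540e-05 -1.76835609e-03 -9.99998432e-01]] 0.9995522193080505
top 356.15262821937773 254.41457002474618 194.642517024997 [-0.01132865  0.          0.          0.          0.        ] [[-0.02290686  0.98252398 -0.18472113  0.34185154]
 [-0.99953844 -0.02619591 -0.01538439 -0.01767478]
 [-0.01995447  0.18428347  0.98267056  1.22485935]
 [ 0.          0.          0.          1.        ]]
side 440.3626475000949 260.115276808897 189.68759510938702 [0.05977917 0.         0.         0.         0.        ] [[ 0.99985174  0.00810931 -0.01519004  0.52662412]
 [-0.01665225  0.67986583 -0.73314743 -0.83659616]
 [ 0.00438187  0.73329168  0.67990007  0.84684701]
 [ 0.          0.          0.          1.        ]]
```

View pics/top0.png

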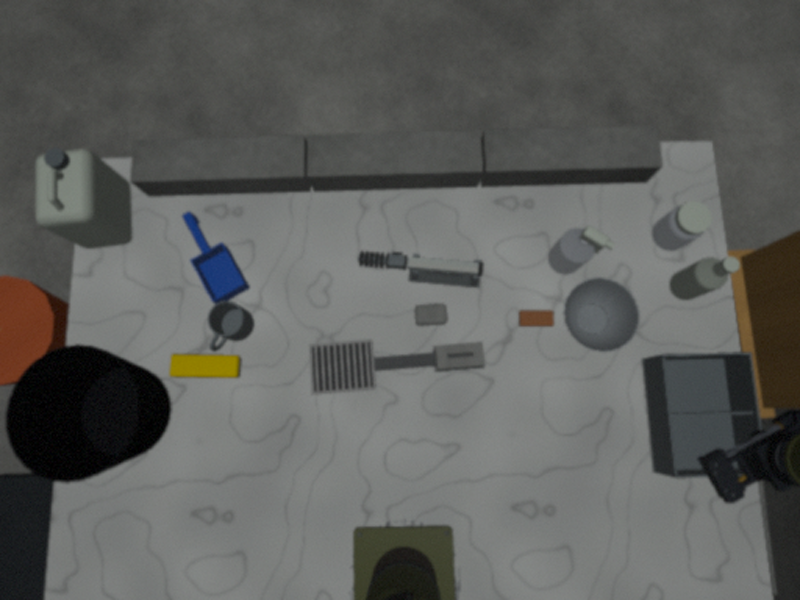

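View pics/side0.png

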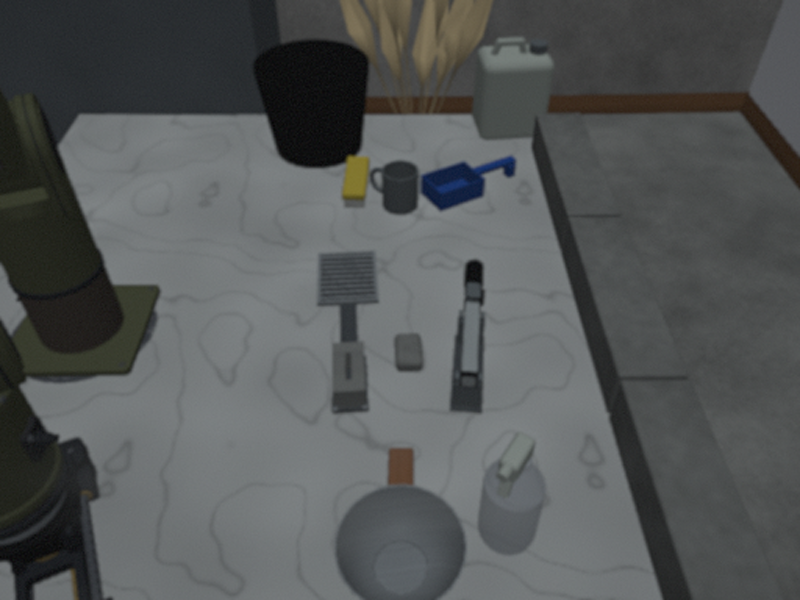

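Run:
```python
import cv2,pickle
d=pickle.load(open('cams.pkl','rb'))
for n,(u,v,w,h) in dict(top=(190,150,130,105),side=(195,155,130,110)).items():
    im=d[n]['color'][v:v+h,u:u+w,::-1]
    im=cv2.convertScaleAbs(cv2.resize(im,None,fx=5,fy=5,interpolation=cv2.INTER_CUBIC),alpha=1.5)
    cv2.imwrite(f'pics/{n}crop.png',im)
```

```text
(no output)
```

View pics/topcrop.png

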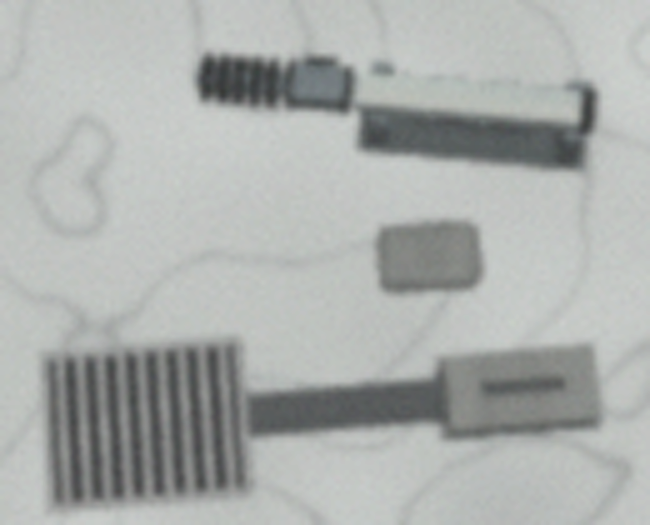

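View pics/sidecrop.png

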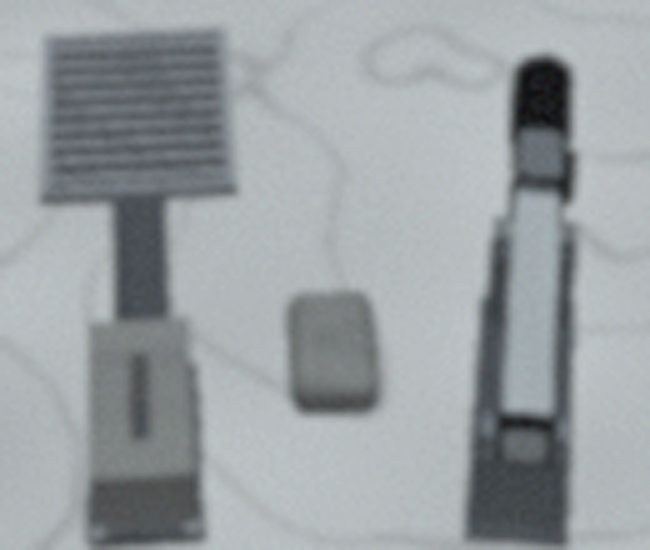

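```bash
cat > h.py <<'E'
import numpy as np,cv2
from scipy.optimize import least_squares
def proj(c,P):
    P=np.atleast_2d(P); T=c['T']; q=(P-T[:3,3])@T[:3,:3]*[1,-1,-1]
    K=np.array([[c['fx'],0,c['cx']],[0,c['fy'],c['cy']],[0,0,1]])
    return cv2.projectPoints(q,np.zeros(3),np.zeros(3),K,np.array(c['dist_coeffs']))[0][:,0]
def place(p,M):
    x,y,a=p; c,s=np.cos(a),np.sin(a)
    M=np.array(M,float); return np.c_[x+c*M[:,0]-s*M[:,1],y+s*M[:,0]+c*M[:,1],M[:,2]]
def fit(obs,p0):  # obs: list (cam, model pts, pix)
    f=lambda p:np.concatenate([(proj(c,place(p,m))-u).ravel() for c,m,u in obs])
    r=least_squares(f,p0,x_scale=[.01,.01,.1]); return r.x,r.fun.reshape(-1,2)
E
python3 - <<'E'
import pickle,numpy as np
from h import *
d=pickle.load(open('cams.pkl','rb'))
nat=lambda uv,o:(np.array(uv)+.5)/5-.5+o
T=lambda uv:nat(uv,(190,150)); S=lambda uv:nat(uv,(195,155))
tube=[(.012,.08,.080),(-.012,.08,.080),(.012,-.08,.080),(-.012,-.08,.080)]
th=(d['top'],tube,T([(357,75),(355,108),(580,88),(578,124)]))
sh=(d['side'],tube,S([(562,190),(514,190),(553,413),(503,412)]))
st=[(0,.0275,.046),(0,-.0275,.046),(.025,.05,.046),(.025,-.05,.046),(-.025,-.05,.046),(-.025,.05,.046)]
g=[(.055,.325,.008),(.055,.185,.008),(-.055,.185,.008),(-.055,.325,.008)]
g2=[(.07,.310,.008),(.07,.2,.008),(-.07,.2,.008),(-.07,.310,.008)]
for G in (g,g2):
    ts=(d['top'],st+G,T([(481,387),(566,381),(440,360),(594,347),(600,425),(445,437),(43,353),(240,340),(250,488),(52,508)]))
    ss=(d['side'],st+G,S([(142,355),(140,437),(187,318),(193,475),(88,480),(90,320),(228,30),(236,190),(42,200),(45,38)]))
    for o in ([ts],[ss],[ts,ss]):
        p,r=fit(o,[.46,-.1,0]); print('stand',p[:2]*1e3,np.degrees(p[2]),np.abs(r).max()); 
    print(r.round(1).tolist())
for o in ([th],[sh],[th,sh]):
    p,r=fit(o,[.65,-.1,0]); print('brush',p[:2]*1e3,np.degrees(p[2]),np.abs(r).max())
print(r.round(1).tolist())
E
```

```text
stand [ 449.81522081 -127.54357674] 2.8355396785091886 1.5234000769710008
stand [ 451.47065974 -128.69380967] 3.315363953909831 0.75221615133961
stand [ 450.87431693 -128.07087273] 3.136143500637956 1.4860439933246141
[[0.1, 0.7], [-0.3, 0.6], [0.8, -0.8], [0.0, -0.6], [0.4, -1.2], [1.2, -1.1], [-0.7, -0.5], [0.4, -1.1], [0.6, 1.5], [-1.0, 0.7], [-0.7, -0.3], [-0.2, 0.5], [0.2, -0.0], [0.1, -0.3], [-0.5, -0.1], [-0.5, 0.5], [0.2, -0.4], [0.5, -0.7], [-0.4, -0.9], [0.1, -0.5]]
stand [ 449.92722623 -127.54852171] 2.792355454178597 6.24859831547559
stand [ 451.45108455 -128.84615558] 3.250741520904226 5.698081944894312
stand [ 450.8937944  -128.14660262] 3.0773178289878493 6.244378645261975
[[0.1, 0.7], [-0.3, 0.6], [0.8, -0.8], [0.1, -0.6], [0.5, -1.1], [1.2, -1.2], [3.4, -5.2], [-4.2, -5.1], [-3.5, 6.2], [3.7, 4.8], [-0.7, -0.3], [-0.2, 0.5], [0.3, -0.0], [0.1, -0.3], [-0.5, -0.1], [-0.5, 0.6], [5.5, 2.6], [5.7, -4.6], [-5.6, -4.4], [-5.0, 2.9]]
brush [639.82010771 -96.46920097] -5.420738833437033 1.9153782186367607
brush [641.92097938 -95.19732608] -6.7538409479068 1.9792520118442383
brush [641.14010799 -95.8744925 ] -6.29471808687592 2.131589608229831
[[-1.9, -1.1], [-2.1, -0.7], [1.6, 0.1], [1.6, -0.0], [-0.5, -1.2], [-0.4, -1.8], [0.2, 1.9], [-0.4, 1.3]]
```

Emit:
{"api": "move_arm", "payload": {
  "hand": [1,1,1,1,1,1,1],
  "linear": [
    [0,0,-15],
    [0,0,-15],
    [0,0,-15],
    [0,0,-15],
    [0,0,-15],
    [0,0,-15],
    [0,0,0]
  ],
  "turn": [
    [0,0,-8.4],
    [0,0,-8.4],
    [0,0,-8.4],
    [0,0,-8.4],
    [0,0,-8.4],
    [0,0,-8.4],
    [0,0,-8.6]
  ]
}}

```text
t: 0.8
ee_pos: [0.2616, -0.5687, 0.2921]
eef_rot: [[0.104, 0.995, 0.002], [0.995, -0.104, -0.003], [-0.003, 0.002, -1.0]]
ft_force: [0.3, -0.1, 0.5]
width: 0.998
gripper_force: 0.0
```

```bash
cat >> h.py <<'E'
def delta(s,xyz,yaw):
    """tool-frame shift mm (after the turn) and turn about tool z to bring TCP to xyz, tool y at yaw deg"""
    R=np.array(s['eef_rot']); cur=np.degrees(np.arctan2(R[1,1],R[0,1])); a=np.radians(yaw)
    N=np.array([[-np.sin(a),np.cos(a),0],[np.cos(a),np.sin(a),0],[0,0,-1.]])
    print('t',round(s['t'],2),'pos',np.round(np.array(s['ee_pos'])*1e3,1),'yaw',round(cur,2),'turn z',round(cur-yaw,2),
     'shift new',np.round(N@(np.array(xyz)-s['ee_pos'])*1e3,1),'shift now',np.round(R.T@(np.array(xyz)-s['ee_pos'])*1e3,1),
     'tilt',np.degrees(R[:2,2]).round(2),'F',np.round(s['ft_force'],1),'T',np.round(s['ft_torque'],2),'w',round(s['width']*88,1),'gf',round(s['gripper_force'],1))
E
python3 - <<'E'
from cell import arm
from h import *
s=arm.read_state(); print(np.round(s['joints'],1))
delta(s,[.45,-.12,.32],-6.3)
E
```

```text
[ 76.7  36.2 -29.   82.   18.2  66.3  39.1]
t 0.8 pos [ 261.6 -568.7  292.1] yaw -5.99 turn z 0.31 shift new [466.7 138.  -27.9] shift now [465.8 140.6 -28.9] tilt [ 0.1  -0.16] F [ 0.3 -0.1  0.5] T [-0.03 -0.07  0.02] w 87.8 gf 0.0
```

Emit:
{"api": "move_arm", "payload": {
  "hand": [1,1,1,1,1,1,1,1],
  "linear": [
    [45,14,-4],
    [45,14,-4],
    [45,14,-4],
    [45,14,-4],
    [45,14,-4],
    [45,14,-4],
    [45,14,-4],
    [45,14,0]
  ],
  "turn": [
    [0,0,0],
    [0,0,0],
    [0,0,0],
    [0,0,0],
    [0,0,0],
    [0,0,0],
    [0,0,0],
    [0,0,0]
  ]
}}

```text
t: 1.6
ee_pos: [0.4124, -0.2207, 0.3185]
eef_rot: [[0.11, 0.994, 0.0], [0.994, -0.11, -0.001], [-0.0, 0.001, -1.0]]
ft_force: [1.4, -0.5, 0.0]
width: 1.003
gripper_force: 0.0
```

Emit:
{"api": "move_arm", "payload": {
  "hand": [1,1,1,1],
  "linear": [
    [45,14,0],
    [45,14,0],
    [15,0,0],
    [0,0,0]
  ],
  "turn": [
    [0,0,0],
    [0,0,0],
    [0,0,0],
    [0,0,0]
  ]
}}

```text
t: 2.0
ee_pos: [0.4517, -0.1181, 0.3182]
eef_rot: [[0.104, 0.995, -0.0], [0.995, -0.104, 0.001], [0.001, -0.0, -1.0]]
ft_force: [0.2, -1.1, 0.4]
width: 0.997
gripper_force: 0.0
```

Run:
```python
from cell import arm
import cv2,pickle
from h import *
s=arm.read_state(); print(np.round(s['joints'],1))
delta(s,[.63,-.07,.3],-6.3)
c=arm.read_camera('wrist'); print(c['T'].round(3).tolist(),c['fx'],c['dist_coeffs']); pickle.dump(c,open('w1.pkl','wb'))
cv2.imwrite('pics/w1.png',cv2.convertScaleAbs(cv2.resize(c['color'][...,::-1],(800,600),interpolation=cv2.INTER_CUBIC),alpha=1.4))
d=pickle.load(open('cams.pkl','rb'))
st=[(0,.0275,.046),(0,-.0275,.046),(.025,.05,.046),(.025,-.05,.046),(-.025,-.05,.046),(-.025,.05,.046)]
print((proj(c,place([.4509,-.1281,np.radians(3.1)],st))*800/512).round().tolist())
```

```text
[ 33.5  21.5 -35.1 105.   14.3  58.  -13.3]
t 2.0 pos [ 451.7 -118.1  318.2] yaw -5.97 turn z 0.33 shift new [ 67.4 172.   18.2] shift now [ 66.4 172.4  18.3] tilt [-0.    0.05] F [ 0.2 -1.1  0.4] T [-0.07 -0.07  0.01] w 87.7 gf 0.0
[[0.995, 0.099, 0.03, 0.46], [-0.104, 0.956, 0.274, -0.048], [-0.001, -0.276, 0.961, 0.502], [0.0, 0.0, 0.0, 1.0]] 285.95321013584635 [-0.0460883  0.         0.         0.         0.       ]
[[401.0, 233.0], [409.0, 285.0], [422.0, 206.0], [436.0, 302.0], [389.0, 309.0], [373.0, 214.0]]
```

View pics/w1.png

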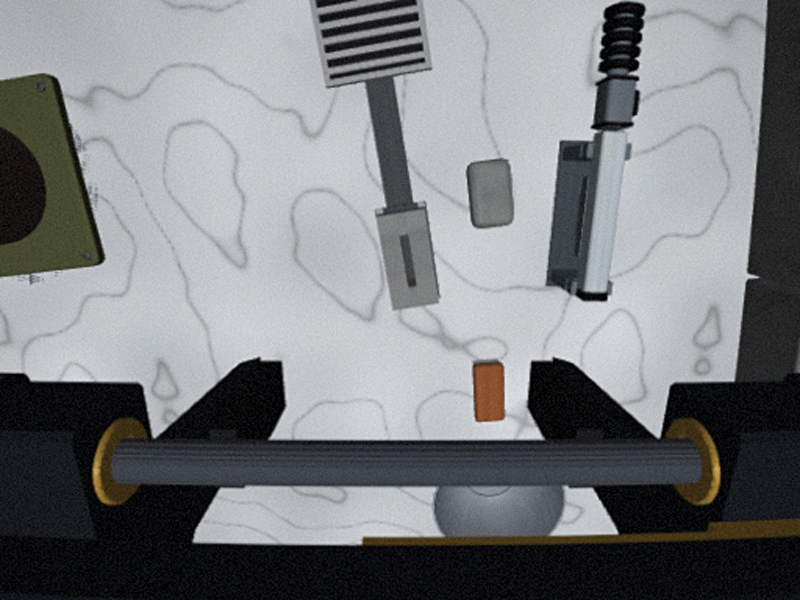

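Emit:
{"api": "move_arm", "payload": {
  "hand": [1,1,1,1,1,1],
  "linear": [
    [1,40,10],
    [1,40,10],
    [1,40,10],
    [1,40,10],
    [1,18,0],
    [0,0,0]
  ],
  "turn": [
    [0,0,0.3],
    [0,0,0],
    [0,0,0],
    [0,0,0],
    [0,0,0],
    [0,0,0]
  ]
}}

```text
t: 2.65
ee_pos: [0.6297, -0.1393, 0.2763]
eef_rot: [[0.119, 0.993, -0.001], [0.993, -0.119, -0.0], [-0.001, -0.001, -1.0]]
ft_force: [0.3, -0.5, 0.4]
width: 0.998
gripper_force: 0.0
```

Run:
```python
from cell import arm
import cv2,pickle
from h import *
s=arm.read_state()
delta(s,[.63,-.07,.3],-6.3)
c=arm.read_camera('wrist'); pickle.dump(c,open('w2.pkl','wb'))
tube=[(.012,.08,.080),(-.012,.08,.080),(.012,-.08,.080),(-.012,-.08,.080)]
p=proj(c,place([.6411,-.0959,np.radians(-6.3)],tube)); print(p.round(1).tolist())
u,v=(p.mean(0)-[80,60]).astype(int); u=max(u,0);v=max(v,0); print(u,v)
cv2.imwrite('pics/w2.png',cv2.convertScaleAbs(cv2.resize(c['color'][v:v+120,u:u+160,::-1],None,fx=5,fy=5,interpolation=cv2.INTER_CUBIC),alpha=1.4))
```

```text
t 2.65 pos [ 629.7 -139.3  276.3] yaw -6.83 turn z -0.53 shift new [ 68.9  -7.3 -23.7] shift now [ 68.8  -8.  -23.7] tilt [-0.08 -0.02] F [ 0.3 -0.5  0.4] T [-0.1  -0.01 -0.04] w 87.8 gf 0.0
[[273.2, 68.7], [253.8, 68.9], [272.8, 193.5], [255.4, 193.6]]
183 71
```

View pics/w2.png

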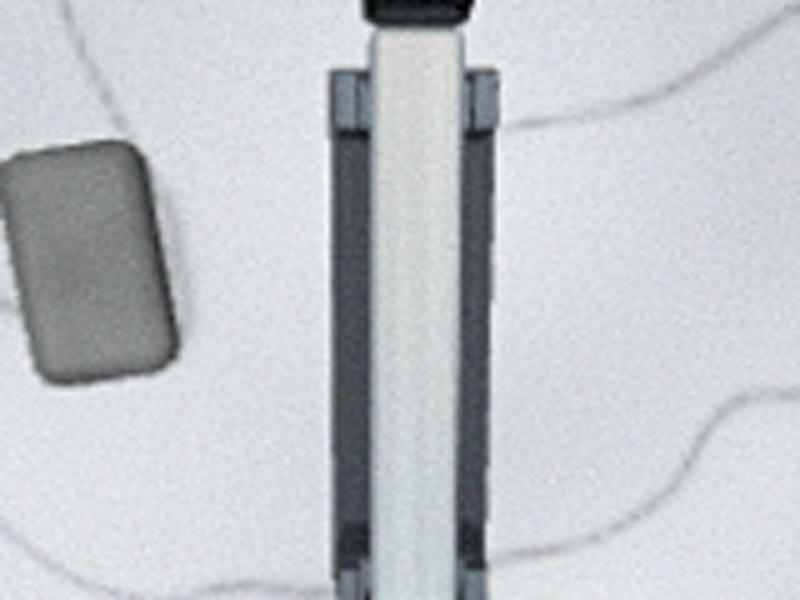

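```bash
cat >> h.py <<'E'
def back(c,uv,z):
    K=np.array([[c['fx'],0,c['cx']],[0,c['fy'],c['cy']],[0,0,1]])
    q=cv2.undistortPoints(np.array(uv,float).reshape(-1,1,2),K,np.array(c['dist_coeffs']))[:,0]
    r=np.c_[q[:,0],-q[:,1],-np.ones(len(q))]@c['T'][:3,:3].T; o=c['T'][:3,3]
    return o+r*((z-o[2])/r[:,2])[:,None]
E
python3 - <<'E'
import pickle
from h import *
d=pickle.load(open('cams.pkl','rb')); w1=pickle.load(open('w1.pkl','rb')); w2=pickle.load(open('w2.pkl','rb'))
nat=lambda uv,o,k=5:(np.array(uv)+.5)/k-.5+o
L=back(w2,nat([(370,30),(465,30),(372,590),(460,590)],(183,71)),.08)*1e3
a=(L[0]+L[1])/2; b=(L[2]+L[3])/2; print('w2 tube',L.round(1).tolist(),'front mid',a,'yaw',np.degrees(np.arctan2(-(a-b)[0],(a-b)[1])))
S=back(w1,nat([(403,235),(411,287)],(0,0),1.5625),.046)*1e3; 
for n,S in (('w1',S),('top',back(d['top'],nat([(481,387),(566,381)],(190,150)),.046)*1e3),('side',back(d['side'],nat([(142,355),(140,437)],(195,155)),.046)*1e3)):
    v=S[0]-S[1]; print('slot',n,S.mean(0).round(1),np.hypot(*v[:2]),np.degrees(np.arctan2(-v[0],v[1])))
E1=back(w1,nat([(424,207),(439,302),(393,308),(376,213)],(0,0),1.5625),.046)*1e3; print('stand w1',E1.mean(0),E1.round(1).tolist())
for n,o,q in (('top',(190,150),[(357,75),(355,108),(595,90),(593,130)]),('side',(195,155),[(562,190),(514,190),(552,428),(503,428)])):
    P=back(d[n],nat(q,o),.08)*1e3; a=P[:2].mean(0);b=P[2:].mean(0);v=a-b
    print('tube',n,'front mid',a.round(1),'mid',((a+b)/2).round(1),np.hypot(*v[:2]),np.degrees(np.arctan2(-v[0],v[1])))
E
```

```text
w2 tube [[640.3, -24.4, 80.0], [663.8, -27.2, 80.0], [623.4, -167.3, 80.0], [647.4, -170.1, 80.0]] front mid [652.03385461 -25.77828984  80.        ] yaw -6.642742613392903
slot w1 [ 452.3 -130.4   46. ] 54.94079719183916 2.7324392213170157
slot top [ 453.1 -128.6   46. ] 56.32178908733693 2.6066737014359784
slot side [ 452.  -127.9   46. ] 52.47692084950271 1.5904519413560292
stand w1 [ 453.76597618 -127.8915862    46.        ] [[474.9, -77.4, 46.0], [481.5, -177.2, 46.0], [432.3, -178.7, 46.0], [426.4, -78.3, 46.0]]
tube top front mid [646.7 -23.   80. ] mid [ 638.2 -101.4   80. ] 157.69055147852862 -6.192099762273425
tube side front mid [650.6 -21.9  80. ] mid [ 641.3 -100.9   80. ] 159.2120723341092 -6.704867488721113
```

Emit:
{"api": "move_arm", "payload": {
  "hand": [1,1,1,1,1,1,1,1],
  "linear": [
    [31,4.3,20],
    [31,4.3,30],
    [0,0,40],
    [0,0,40],
    [0,0,40],
    [0,0,30],
    [0,0,20],
    [0,0,7]
  ],
  "turn": [
    [0,0,0],
    [0,0,0],
    [0,0,0],
    [0,0,0],
    [0,0,0],
    [0,0,0],
    [0,0,0],
    [0,0,0]
  ]
}}

```text
t: 3.5
ee_pos: [0.6416, -0.0781, 0.0495]
eef_rot: [[0.117, 0.993, -0.005], [0.993, -0.117, -0.001], [-0.002, -0.004, -1.0]]
ft_force: [-0.6, 0.1, -0.0]
width: 0.999
gripper_force: 0.0
```

Run:
```python
from cell import arm
from h import *
delta(arm.read_state(),[.6456,-.0787,.049],-6.6)
```

```text
t 3.5 pos [641.6 -78.1  49.5] yaw -6.71 turn z -0.11 shift new [-0.2  4.1  0.5] shift now [-0.2  4.1  0.5] tilt [-0.27 -0.08] F [-0.6  0.1 -0. ] T [-0.05 -0.06  0.01] w 87.9 gf 0.0
```

Emit:
{"api": "move_arm", "payload": {
  "hand": [1,1],
  "linear": [
    [0,0,0],
    [0,0,0]
  ],
  "turn": [
    [0,0,0],
    [0,0,0]
  ]
}}

```text
t: 3.7
ee_pos: [0.6451, -0.0766, 0.0527]
eef_rot: [[0.116, 0.993, 0.002], [0.993, -0.116, -0.0], [-0.0, 0.002, -1.0]]
ft_force: [0.3, 0.7, 0.1]
width: 0.998
gripper_force: 0.0
```

Emit:
{"api": "move_arm", "payload": {
  "hand": [1,0.1,0.1,0.1,0.1,0.1,0.1],
  "linear": [
    [-2,0,3],
    [0,0,0],
    [0,0,0],
    [0,0,0],
    [0,0,0],
    [0,0,0],
    [0,0,0]
  ],
  "turn": [
    [0,0,0],
    [0,0,0],
    [0,0,0],
    [0,0,0],
    [0,0,0],
    [0,0,0],
    [0,0,0]
  ]
}}

```text
t: 4.4
ee_pos: [0.6443, -0.0778, 0.0482]
eef_rot: [[0.115, 0.993, 0.0], [0.993, -0.115, -0.0], [-0.0, 0.0, -1.0]]
ft_force: [0.1, 0.3, -0.3]
width: 0.48
gripper_force: 0.0
```

Emit:
{"api": "move_arm", "payload": {
  "hand": [0.1,0.1,0.1,0.1,0.1],
  "linear": [
    [0,0,0],
    [0,0,0],
    [0,0,0],
    [0,0,0],
    [0,0,0]
  ],
  "turn": [
    [0,0,0],
    [0,0,0],
    [0,0,0],
    [0,0,0],
    [0,0,0]
  ]
}}

```text
t: 4.9
ee_pos: [0.6443, -0.0779, 0.0482]
eef_rot: [[0.115, 0.993, 0.0], [0.993, -0.115, -0.0], [-0.0, 0.0, -1.0]]
ft_force: [-0.3, -0.2, 0.2]
width: 0.1
gripper_force: 0.0
```

Run:
```python
from cell import arm
from h import *
delta(arm.read_state(),[.6456,-.0787,.049],-6.6)
```

```text
t 4.9 pos [644.3 -77.9  48.2] yaw -6.62 turn z -0.02 shift new [-0.6  1.4 -0.8] shift now [-0.6  1.4 -0.8] tilt [ 0. -0.] F [-0.3 -0.2  0.2] T [-0.04 -0.04  0.01] w 8.8 gf 0.0
```

Run:
```python
from cell import arm
import cv2
from h import *
ims=[]
for n in('side','wrist'):
    c=arm.read_camera(n); p=proj(c,[[.6443,-.0779,.05]])[0]; print(n,p)
    u,v=np.clip((p-[80,80]).astype(int),0,[352,224])
    ims.append(cv2.resize(c['color'][v:v+160,u:u+160,::-1],(400,400),interpolation=cv2.INTER_CUBIC)); print(u,v)
cv2.imwrite('pics/g1.png',cv2.convertScaleAbs(np.hstack(ims),alpha=1.6))
```

```text
side [300.79912719 216.75683622]
220 136
wrist [258.04631625 221.63840973]
178 141
```

View pics/g1.png

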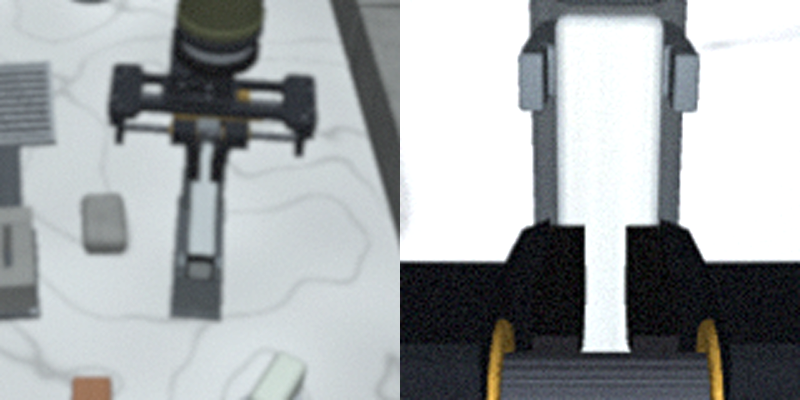

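Emit:
{"api": "move_arm", "payload": {
  "hand": [0.1,0.1,0.1],
  "linear": [
    [0,0,1],
    [0,0,1],
    [0,0,0]
  ],
  "turn": [
    [0,0,0],
    [0,0,0],
    [0,0,0]
  ]
}}

```text
t: 5.3
ee_pos: [0.6441, -0.0779, 0.046]
eef_rot: [[0.115, 0.993, -0.0], [0.993, -0.115, -0.0], [-0.0, -0.0, -1.0]]
ft_force: [1.0, 0.8, -0.1]
width: 0.098
gripper_force: 0.0
```

Emit:
{"api": "move_arm", "payload": {
  "hand": [0.1,0.1,0.1],
  "linear": [
    [0,0,1.5],
    [0,0,1.5],
    [0,0,0]
  ],
  "turn": [
    [0,0,0],
    [0,0,0],
    [0,0,0]
  ]
}}

```text
t: 5.6
ee_pos: [0.644, -0.0779, 0.0429]
eef_rot: [[0.115, 0.993, -0.0], [0.993, -0.115, -0.0], [-0.0, -0.0, -1.0]]
ft_force: [-0.3, 0.1, -0.2]
width: 0.097
gripper_force: 0.0
```

Emit:
{"api": "move_arm", "payload": {
  "hand": [0.1,0.1,0.1],
  "linear": [
    [0,0,1.5],
    [0,0,1.5],
    [0,0,0]
  ],
  "turn": [
    [0,0,0],
    [0,0,0],
    [0,0,0]
  ]
}}

```text
t: 5.9
ee_pos: [0.6444, -0.0779, 0.042]
eef_rot: [[0.115, 0.993, 0.001], [0.993, -0.115, -0.001], [-0.001, 0.001, -1.0]]
ft_force: [-4.1, 0.2, 11.3]
width: 0.1
gripper_force: 5.8
```

Emit:
{"api": "move_arm", "payload": {
  "hand": [0.6,0.6,0.6,0.6,0.6,0.6],
  "linear": [
    [0,0,-5],
    [0,0,0],
    [0,0,0],
    [0,0,0],
    [0,0,0],
    [0,0,0]
  ],
  "turn": [
    [0,0,0],
    [0,0,0],
    [0,0,0],
    [0,0,0],
    [0,0,0],
    [0,0,0]
  ]
}}

```text
t: 6.5
ee_pos: [0.6441, -0.0779, 0.0449]
eef_rot: [[0.115, 0.993, -0.0], [0.993, -0.115, -0.0], [-0.0, -0.0, -1.0]]
ft_force: [0.4, -0.3, -0.2]
width: 0.591
gripper_force: 0.0
```

Emit:
{"api": "move_arm", "payload": {
  "hand": [0.6,0.6,0.6,0.6,0.6,0.6],
  "linear": [
    [0,0,7],
    [0,0,7],
    [0,0,7],
    [0,0,7],
    [0,0,5],
    [0,0,0]
  ],
  "turn": [
    [0,0,0],
    [0,0,0],
    [0,0,0],
    [0,0,0],
    [0,0,0],
    [0,0,0]
  ]
}}

```text
t: 7.1
ee_pos: [0.6435, -0.0779, 0.0112]
eef_rot: [[0.115, 0.993, -0.002], [0.993, -0.115, -0.0], [-0.0, -0.002, -1.0]]
ft_force: [0.5, -0.0, -0.8]
width: 0.599
gripper_force: 0.0
```

Emit:
{"api": "move_arm", "payload": {
  "hand": [0,0,0,0,0,0],
  "linear": [
    [0,0,0],
    [0,0,0],
    [0,0,0],
    [0,0,0],
    [0,0,0],
    [0,0,0]
  ],
  "turn": [
    [0,0,0],
    [0,0,0],
    [0,0,0],
    [0,0,0],
    [0,0,0],
    [0,0,0]
  ]
}}

```text
t: 7.7
ee_pos: [0.6447, -0.0779, 0.0126]
eef_rot: [[0.115, 0.993, 0.001], [0.993, -0.115, -0.0], [0.0, 0.001, -1.0]]
ft_force: [1.0, -0.5, 1.5]
width: 0.269
gripper_force: 30.0
```

Emit:
{"api": "move_arm", "payload": {
  "hand": [0,0,0,0,0,0,0,0],
  "linear": [
    [0,0,-3],
    [0,0,-7],
    [0,0,-10],
    [0,0,-15],
    [0,0,-15],
    [0,0,-8],
    [0,0,-2],
    [0,0,0]
  ],
  "turn": [
    [0,0,0],
    [0,0,0],
    [0,0,0],
    [0,0,0],
    [0,0,0],
    [0,0,0],
    [0,0,0],
    [0,0,0]
  ]
}}

```text
t: 8.5
ee_pos: [0.6444, -0.078, 0.0727]
eef_rot: [[0.115, 0.993, 0.001], [0.993, -0.115, -0.0], [-0.0, 0.001, -1.0]]
ft_force: [0.6, -0.5, -5.6]
width: 0.271
gripper_force: 30.0
```

Run:
```python
from cell import arm
from h import *
delta(arm.read_state(),[.4508,-.1015,.072],2.9)
```

```text
t 8.5 pos [644.4 -78.   72.7] yaw -6.63 turn z -9.53 shift new [ -13.7 -194.5    0.7] shift now [ -45.7 -189.6    0.6] tilt [ 0.04 -0.01] F [ 0.6 -0.5 -5.6] T [-0.04 -0.03 -0.01] w 23.9 gf 30.0
```

Emit:
{"api": "move_arm", "payload": {
  "hand": [0,0,0,0,0,0,0,0],
  "linear": [
    [0,0,0],
    [0,0,0],
    [0,0,0],
    [0,0,0],
    [-2,-20,0],
    [-3,-35,0],
    [-3,-40,0],
    [-3,-40,0]
  ],
  "turn": [
    [0,0,-2],
    [0,0,-3],
    [0,0,-3],
    [0,0,-1.5],
    [0,0,0],
    [0,0,0],
    [0,0,0],
    [0,0,0]
  ]
}}

```text
t: 9.3
ee_pos: [0.5086, -0.0957, 0.0721]
eef_rot: [[-0.051, 0.999, 0.0], [0.999, 0.051, 0.001], [0.001, 0.0, -1.0]]
ft_force: [-0.3, -0.5, -5.2]
width: 0.27
gripper_force: 30.0
```

Emit:
{"api": "move_arm", "payload": {
  "hand": [0,0,0,0,0],
  "linear": [
    [-2,-35,0],
    [0,-18,0],
    [0,-6.5,0],
    [0,0,0],
    [0,0,0]
  ],
  "turn": [
    [0,0,0],
    [0,0,0],
    [0,0,0],
    [0,0,0],
    [0,0,0]
  ]
}}

```text
t: 9.8
ee_pos: [0.4531, -0.1002, 0.0724]
eef_rot: [[-0.051, 0.999, 0.003], [0.999, 0.051, 0.001], [0.0, 0.003, -1.0]]
ft_force: [0.0, -0.4, -5.9]
width: 0.266
gripper_force: 30.0
```

Run:
```python
from cell import arm
import cv2,pickle
from h import *
s=arm.read_state(); delta(s,[.4508,-.1015,.072],2.9)
ims=[];d={}
for n,z in(('side',0.09),('wrist',0.1)):
    c=arm.read_camera(n); d[n]=c; p=proj(c,[[.4508,-.1015,z]])[0]
    w,h,k=(80,110,5) if n=='side' else (130,180,3)
    if n=='wrist': p=p-[0,80]
    u,v=np.clip((p-[w//2,h//2]).astype(int),0,[512-w,384-h])
    im=cv2.resize(c['color'][v:v+h,u:u+w,::-1],None,fx=k,fy=k,interpolation=cv2.INTER_CUBIC); print(n,u,v,k,im.shape)
    ims.append(im if im.shape[0]==550 else cv2.copyMakeBorder(im,0,550-im.shape[0],0,0,cv2.BORDER_CONSTANT))
pickle.dump(d,open('c3.pkl','wb'))
cv2.imwrite('pics/h1.png',cv2.convertScaleAbs(np.hstack(ims),alpha=1.5))
```

```text
t 9.8 pos [ 453.1 -100.2   72.4] yaw 2.91 turn z 0.01 shift new [-1.2 -2.4  0.4] shift now [-1.2 -2.4  0.3] tilt [0.19 0.03] F [ 0.  -0.4 -5.9] T [-0.01 -0.14 -0.04] w 23.4 gf 30.0
side 181 158 5 (550, 400, 3)
wrist 189 69 3 (540, 390, 3)
```

View pics/h1.png

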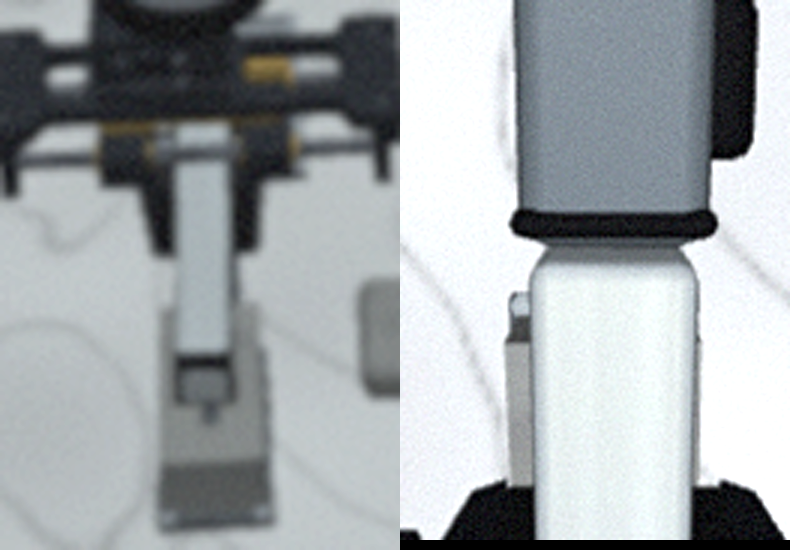

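Run:
```python
import pickle
from h import *
d=pickle.load(open('c3.pkl','rb')); 
nat=lambda uv,o,k:(np.array(uv)+.5)/k-.5+o
S=lambda q,z:(back(d['side'],nat(q,(181,158),5),z)*1e3).round(1)
W=lambda q,z:(back(d['wrist'],nat(np.array(q)-[400,0],(189,69),3),z)*1e3).round(1)
a=np.radians(2.91); ex=np.array([np.cos(a),np.sin(a)]); ey=np.array([-ex[1],ex[0]]); tcp=np.array([453.1,-100.2])
loc=lambda P:[((p[:2]-tcp)@ex).round(1).item() for p in P],[((p[:2]-tcp)@ey).round(1).item() for p in P]
zt=.1398
print('side tube rear TL TR',loc(S([(177,355),(232,355)],zt)))
print('side tube mid',loc(S([(180,260),(231,260)],zt)))
print('side stand corners RL RR FL FR, slot end',loc(S([(163,461),(268,463),(163,303),(258,303),(208,421)],.046)))
print('wrist tube front L R',loc(W([(534,262),(695,262)],zt)), 'lower',loc(W([(536,480),(690,480)],zt)))
print('wrist stand FL FR, left lower',loc(W([(505,340),(701,340),(507,480)],.046)))
```

```text
Traceback (most recent call last):
NameError: name 'P' is not defined
```

Run:
```python
import pickle
from h import *
d=pickle.load(open('c3.pkl','rb')); 
nat=lambda uv,o,k:(np.array(uv)+.5)/k-.5+o
S=lambda q,z:(back(d['side'],nat(q,(181,158),5),z)*1e3)
W=lambda q,z:(back(d['wrist'],nat(np.array(q)-[400,0],(189,69),3),z)*1e3)
a=np.radians(2.91); ex=np.array([np.cos(a),np.sin(a)]); ey=np.array([-ex[1],ex[0]]); tcp=np.array([453.1,-100.2])
loc=lambda P:((P[:,:2]-tcp)@np.c_[ex,ey]).round(1).tolist()
zt=.1398
print('side tube rear TL TR',loc(S([(177,355),(232,355)],zt)))
print('side tube mid',loc(S([(180,260),(231,260)],zt)))
print('side stand corners RL RR FL FR, slot end',loc(S([(163,461),(268,463),(163,303),(258,303),(208,421)],.046)))
print('wrist tube front L R',loc(W([(534,262),(695,262)],zt)), 'lower',loc(W([(536,480),(690,480)],zt)))
print('wrist stand FL FR, left lower',loc(W([(505,340),(701,340),(507,480)],.046)))
```

```text
side tube rear TL TR [[-12.6, -95.5], [11.0, -97.0]]
side tube mid [[-11.6, -38.1], [11.3, -39.6]]
side stand corners RL RR FL FR, slot end [[-25.0, -76.0], [23.6, -80.4], [-26.2, 25.3], [21.1, 22.2], [-4.1, -53.1]]
wrist tube front L R [[-9.8, 53.8], [12.0, 53.8]] lower [[-10.3, 22.1], [12.1, 22.0]]
wrist stand FL FR, left lower [[-26.0, 20.9], [23.2, 20.9], [-26.8, -16.9]]
```

Run:
```python
from cell import arm
from h import *
delta(arm.read_state(),[.4508,-.1015,.072],2.9)
```

```text
t 9.9 pos [ 452.8 -100.2   72.2] yaw 2.9 turn z -0.0 shift new [-1.2 -2.   0.2] shift now [-1.2 -2.   0.2] tilt [0.14 0.03] F [ 0.3 -0.7 -4.8] T [-0.01 -0.06 -0.01] w 23.6 gf 30.0
```

Emit:
{"api": "move_arm", "payload": {
  "hand": [0,0,0,0],
  "linear": [
    [-3.2,-1,0],
    [0,0,0],
    [0,0,0],
    [0,0,0]
  ],
  "turn": [
    [0,0,0],
    [0,0,0],
    [0,0,0],
    [0,0,0]
  ]
}}

```text
t: 10.3
ee_pos: [0.4499, -0.1039, 0.0722]
eef_rot: [[-0.05, 0.999, 0.0], [0.999, 0.05, 0.0], [0.0, 0.0, -1.0]]
ft_force: [0.2, -0.2, -4.3]
width: 0.268
gripper_force: 30.0
```

Emit:
{"api": "move_arm", "payload": {
  "hand": [0,0,0,0,0,0],
  "linear": [
    [0.4,1.4,6],
    [0,0,8],
    [0,0,6],
    [0,0,0],
    [0,0,0],
    [0,0,0]
  ],
  "turn": [
    [0,0,0],
    [0,0,0],
    [0,0,0],
    [0,0,0],
    [0,0,0],
    [0,0,0]
  ]
}}

```text
t: 10.9
ee_pos: [0.4513, -0.1034, 0.0523]
eef_rot: [[-0.05, 0.999, 0.0], [0.999, 0.05, -0.0], [-0.0, 0.0, -1.0]]
ft_force: [-0.5, 0.8, -4.4]
width: 0.268
gripper_force: 30.0
```

Emit:
{"api": "move_arm", "payload": {
  "hand": [0,0,0,0,0],
  "linear": [
    [0,0,2],
    [0,0,2],
    [0,0,2],
    [0,0,2],
    [0,0,0]
  ],
  "turn": [
    [0,0,0],
    [0,0,0],
    [0,0,0],
    [0,0,0],
    [0,0,0]
  ]
}}

```text
t: 11.4
ee_pos: [0.451, -0.1034, 0.044]
eef_rot: [[-0.05, 0.999, -0.0], [0.999, 0.05, -0.0], [-0.0, -0.0, -1.0]]
ft_force: [-0.3, -0.3, -5.3]
width: 0.272
gripper_force: 30.0
```

Emit:
{"api": "move_arm", "payload": {
  "hand": [0,0,0,0,0],
  "linear": [
    [0,0,2],
    [0,0,2],
    [0,0,2],
    [0,0,2],
    [0,0,0]
  ],
  "turn": [
    [0,0,0],
    [0,0,0],
    [0,0,0],
    [0,0,0],
    [0,0,0]
  ]
}}

```text
t: 11.9
ee_pos: [0.451, -0.1034, 0.0359]
eef_rot: [[-0.05, 0.999, -0.0], [0.999, 0.05, -0.0], [-0.0, -0.0, -1.0]]
ft_force: [-0.6, 0.8, -5.3]
width: 0.271
gripper_force: 30.0
```

Emit:
{"api": "move_arm", "payload": {
  "hand": [0,0,0,0,0,0,0],
  "linear": [
    [0,0,3],
    [0,0,3],
    [0,0,3],
    [0,0,3],
    [0,0,3],
    [0,0,2],
    [0,0,0]
  ],
  "turn": [
    [0,0,0],
    [0,0,0],
    [0,0,0],
    [0,0,0],
    [0,0,0],
    [0,0,0],
    [0,0,0]
  ]
}}

```text
t: 12.6
ee_pos: [0.4511, -0.1033, 0.0189]
eef_rot: [[-0.05, 0.999, -0.0], [0.999, 0.05, -0.0], [-0.0, -0.0, -1.0]]
ft_force: [0.5, -0.3, -4.5]
width: 0.268
gripper_force: 30.0
```

Emit:
{"api": "move_arm", "payload": {
  "hand": [0,0,0,0],
  "linear": [
    [0,0,1.5],
    [0,0,1.5],
    [0,0,1],
    [0,0,0]
  ],
  "turn": [
    [0,0,0],
    [0,0,0],
    [0,0,0],
    [0,0,0]
  ]
}}

```text
t: 13.0
ee_pos: [0.4513, -0.1035, 0.0164]
eef_rot: [[-0.05, 0.999, 0.001], [0.999, 0.05, -0.001], [-0.001, 0.001, -1.0]]
ft_force: [-1.8, 0.3, 10.4]
width: 0.269
gripper_force: 30.0
```

Emit:
{"api": "move_arm", "payload": {
  "hand": [0,0.65,0.65,0.65,0.65,0.65,0.65],
  "linear": [
    [0,0,-1.5],
    [0,0,0],
    [0,0,0],
    [0,0,0],
    [0,0,0],
    [0,0,0],
    [0,0,0]
  ],
  "turn": [
    [0,0,0],
    [0,0,0],
    [0,0,0],
    [0,0,0],
    [0,0,0],
    [0,0,0],
    [0,0,0]
  ]
}}

```text
t: 13.7
ee_pos: [0.4512, -0.1034, 0.0167]
eef_rot: [[-0.05, 0.999, -0.0], [0.999, 0.05, -0.0], [-0.0, -0.0, -1.0]]
ft_force: [-0.1, -0.6, 0.3]
width: 0.65
gripper_force: 0.0
```

Emit:
{"api": "move_arm", "payload": {
  "hand": [0.65,0.65,0.65,0.65,0.65,0.65,0.65,0.65],
  "linear": [
    [0,0,-5],
    [0,0,-15],
    [0,0,-20],
    [0,0,-15],
    [25,0,0],
    [35,1,0],
    [18.7,1,0],
    [0,0,0]
  ],
  "turn": [
    [0,0,0],
    [0,0,0],
    [0,0,0],
    [0,0,0],
    [0,0,0],
    [0,0,0],
    [0,0,0],
    [0,0,0]
  ]
}}

```text
t: 14.5
ee_pos: [0.4497, -0.0215, 0.0723]
eef_rot: [[-0.056, 0.998, 0.001], [0.998, 0.056, 0.002], [0.002, 0.001, -1.0]]
ft_force: [0.9, -0.1, -0.1]
width: 0.648
gripper_force: 0.0
```

Run:
```python
from cell import arm
import cv2,pickle
from h import *
s=arm.read_state(); delta(s,[.4508,-.1015,.072],2.9)
ims=[];d={}
for n in ('side','wrist'):
    c=arm.read_camera(n); d[n]=c
    p=proj(c,[[.45,-.08,.08]])[0] if n=='side' else proj(c,[[.446,-.02,.087]])[0]-[0,30]
    w,h,k=(80,110,5) if n=='side' else (130,180,3)
    u,v=np.clip((p-[w//2,h//2]).astype(int),0,[512-w,384-h]); print(n,u,v,k)
    im=cv2.resize(c['color'][v:v+h,u:u+w,::-1],None,fx=k,fy=k,interpolation=cv2.INTER_CUBIC)
    ims.append(cv2.copyMakeBorder(im,0,550-im.shape[0],0,0,cv2.BORDER_CONSTANT))
pickle.dump(d,open('c4.pkl','wb'))
cv2.imwrite('pics/k1.png',cv2.convertScaleAbs(np.hstack(ims),alpha=1.5))
```

```text
t 14.5 pos [449.7 -21.5  72.3] yaw 3.2 turn z 0.3 shift new [-80.   -2.9   0.3] shift now [-80.   -3.3   0.1] tilt [0.07 0.11] F [ 0.9 -0.1 -0.1] T [-0.07 -0.1  -0.01] w 57.0 gf 0.0
side 182 154 5
wrist 188 102 3
```

View pics/k1.png

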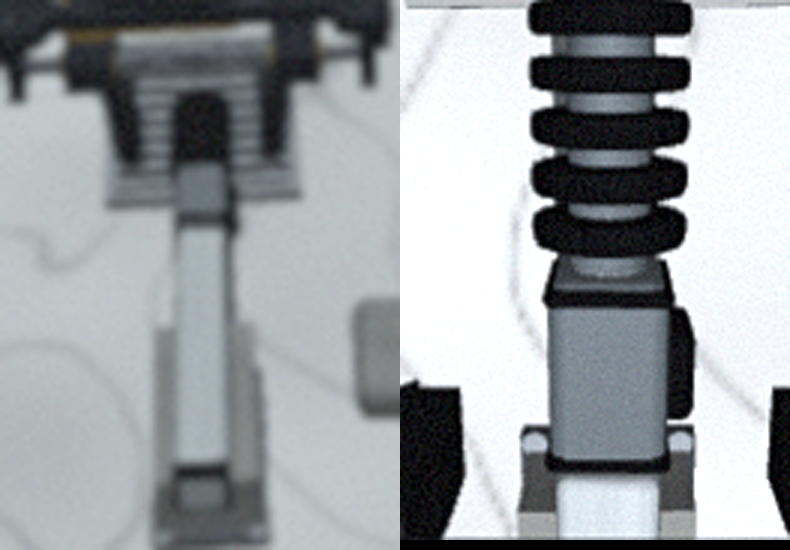

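Run:
```python
import pickle
from cell import arm
from h import *
s=arm.read_state(); print(s['t'],s['ee_pos'])
d=pickle.load(open('c4.pkl','rb'))
W=lambda q,z:(back(d['wrist'],((np.array(q)-[400,0])+.5)/3-.5+[188,102],z)*1e3)
a=np.radians(2.95); ex=np.array([np.cos(a),np.sin(a)]); ey=np.array([-ex[1],ex[0]]); tcp=np.array(s['ee_pos'])[:2]*1e3
loc=lambda P:((P[:,:2]-tcp)@np.c_[ex,ey]).round(1).tolist()
print('collar',loc(W([(550,303),(668,303),(550,465),(666,465)],.087)),'tube front',loc(W([(558,475),(658,475)],.084)),'button outer',loc(W([(693,360)],.083)))
```

```text
14.6 [ 0.44909083 -0.02540654  0.07189037]
collar [[-12.3, 18.9], [12.0, 19.0], [-13.1, -18.1], [12.3, -18.1]] tube front [[-11.6, -22.2], [10.7, -22.2]] button outer [[17.9, 4.9]]
```

Emit:
{"api": "move_arm", "payload": {
  "hand": [0.65,0.65,0.65,0.65,0.65,0.65],
  "linear": [
    [0,0,10],
    [0,0,15],
    [0,0,15],
    [0,0,12],
    [0,0,5],
    [0,0,0]
  ],
  "turn": [
    [0,0,0],
    [0,0,0],
    [0,0,0],
    [0,0,0],
    [0,0,0],
    [0,0,0]
  ]
}}

```text
t: 15.2
ee_pos: [0.4488, -0.0261, 0.0143]
eef_rot: [[-0.049, 0.999, -0.001], [0.999, 0.049, -0.001], [-0.001, -0.001, -1.0]]
ft_force: [0.6, 0.5, 0.4]
width: 0.647
gripper_force: 0.0
```

Run:
```python
from cell import arm
from h import *
s=arm.read_state(); a=np.radians(2.9); ey=np.array([-np.sin(a),np.cos(a)])
delta(s,np.r_[np.array([451.1,-103.4])+ey*79+[1.3*np.cos(a),0],15]/1e3,2.9)
```

```text
t 15.2 pos [448.8 -26.1  14.3] yaw 2.79 turn z -0.11 shift new [ 1.6 -0.3 -0.7] shift now [ 1.6 -0.3 -0.7] tilt [-0.07 -0.07] F [0.6 0.5 0.4] T [-0.02 -0.04  0.02] w 56.9 gf 0.0
```

Position fits; close on the collar.

Emit:
{"api": "move_arm", "payload": {
  "hand": [0.5,0,0,0,0,0,0],
  "linear": [
    [1,0,0],
    [0,0,0],
    [0,0,0],
    [0,0,0],
    [0,0,0],
    [0,0,0],
    [0,0,0]
  ],
  "turn": [
    [0,0,0],
    [0,0,0],
    [0,0,0],
    [0,0,0],
    [0,0,0],
    [0,0,0],
    [0,0,0]
  ]
}}

```text
t: 15.9
ee_pos: [0.4485, -0.0237, 0.0147]
eef_rot: [[-0.05, 0.999, -0.001], [0.999, 0.05, -0.0], [-0.0, -0.001, -1.0]]
ft_force: [-3.3, 1.3, 2.6]
width: 0.298
gripper_force: 30.0
```

Run:
```python
from cell import arm
from h import *
delta(arm.read_state(),[.449,-.025,.015],2.9)
```

```text
t 15.9 pos [448.5 -23.7  14.7] yaw 2.88 turn z -0.02 shift new [-1.3  0.4 -0.3] shift now [-1.3  0.4 -0.3] tilt [-0.06 -0.01] F [-3.3  1.3  2.6] T [ 0.15  0.49 -0.16] w 26.2 gf 30.0
```

Emit:
{"api": "move_arm", "payload": {
  "hand": [0,0,0,0,0,0,0,0],
  "linear": [
    [0,-1,0],
    [2,0,0],
    [5,0,0],
    [8,0,0],
    [8,0,0],
    [8,0,0],
    [5,0,0],
    [0,0,0]
  ],
  "turn": [
    [0,0,0],
    [0,0,0],
    [0,0,0],
    [0,0,0],
    [0,0,0],
    [0,0,0],
    [0,0,0],
    [0,0,0]
  ]
}}

```text
t: 16.7
ee_pos: [0.4463, 0.0134, 0.0147]
eef_rot: [[-0.052, 0.999, -0.0], [0.999, 0.052, 0.0], [0.0, -0.0, -1.0]]
ft_force: [0.4, -3.3, -0.2]
width: 0.297
gripper_force: 30.0
```

Run:
```python
from cell import arm
from h import *
delta(arm.read_state(),[.449,-.025,.015],2.9)
```

```text
t 16.7 pos [446.3  13.4  14.7] yaw 2.98 turn z 0.08 shift new [-38.4   0.8  -0.3] shift now [-38.4   0.7  -0.3] tilt [-0.    0.02] F [ 0.4 -3.3 -0.2] T [-0.81 -0.1   0.02] w 26.1 gf 30.0
```

Emit:
{"api": "move_arm", "payload": {
  "hand": [0,0,0,0,0,0,0,0],
  "linear": [
    [5,0,0],
    [8,0,0],
    [8,0,0],
    [8,0,0],
    [8,0,0],
    [8,0,0],
    [5,0,0],
    [0,0,0]
  ],
  "turn": [
    [0,0,0],
    [0,0,0],
    [0,0,0],
    [0,0,0],
    [0,0,0],
    [0,0,0],
    [0,0,0],
    [0,0,0]
  ]
}}

```text
t: 17.5
ee_pos: [0.4436, 0.0632, 0.0147]
eef_rot: [[-0.052, 0.999, -0.0], [0.999, 0.052, 0.0], [0.0, -0.0, -1.0]]
ft_force: [1.6, -4.6, -1.2]
width: 0.301
gripper_force: 30.0
```

Run:
```python
from cell import arm
from h import *
delta(arm.read_state(),[.449,-.025,.015],2.9)
```

```text
t 17.5 pos [443.6  63.2  14.7] yaw 2.96 turn z 0.06 shift new [-88.3   0.9  -0.3] shift now [-88.3   0.8  -0.4] tilt [-0.01  0.02] F [ 1.6 -4.6 -1.2] T [-1.03 -0.21  0.07] w 26.5 gf 30.0
```

Emit:
{"api": "move_arm", "payload": {
  "hand": [0,0,0,0,0],
  "linear": [
    [4,0,0],
    [4,0,0],
    [3,0,0],
    [2,0,0],
    [0,0,0]
  ],
  "turn": [
    [0,0,0],
    [0,0,0],
    [0,0,0],
    [0,0,0],
    [0,0,0]
  ]
}}

```text
t: 18.0
ee_pos: [0.4431, 0.0751, 0.0147]
eef_rot: [[-0.05, 0.999, -0.0], [0.999, 0.05, -0.0], [-0.0, -0.0, -1.0]]
ft_force: [1.0, -4.8, -0.7]
width: 0.3
gripper_force: 30.0
```

Emit:
{"api": "move_arm", "payload": {
  "hand": [0,0,0],
  "linear": [
    [1,0,0],
    [1,0,0],
    [0,0,0]
  ],
  "turn": [
    [0,0,0],
    [0,0,0],
    [0,0,0]
  ]
}}

```text
t: 18.3
ee_pos: [0.443, 0.0768, 0.0147]
eef_rot: [[-0.05, 0.999, -0.0], [0.999, 0.05, -0.0], [-0.0, -0.0, -1.0]]
ft_force: [0.6, -5.1, -1.8]
width: 0.299
gripper_force: 30.0
```

Emit:
{"api": "move_arm", "payload": {
  "hand": [0,0,0,0],
  "linear": [
    [1,0,0],
    [1,0,0],
    [0,0,0],
    [0,0,0]
  ],
  "turn": [
    [0,0,0],
    [0,0,0],
    [0,0,0],
    [0,0,0]
  ]
}}

```text
t: 18.7
ee_pos: [0.4429, 0.0784, 0.0147]
eef_rot: [[-0.05, 0.999, -0.0], [0.999, 0.05, -0.001], [-0.001, -0.0, -1.0]]
ft_force: [0.0, -4.6, -1.1]
width: 0.299
gripper_force: 30.0
```

Emit:
{"api": "move_arm", "payload": {
  "hand": [0,0,0,0],
  "linear": [
    [1,0,0],
    [1,0,0],
    [0,0,0],
    [0,0,0]
  ],
  "turn": [
    [0,0,0],
    [0,0,0],
    [0,0,0],
    [0,0,0]
  ]
}}

```text
t: 19.1
ee_pos: [0.4426, 0.0783, 0.0146]
eef_rot: [[-0.048, 0.999, -0.001], [0.999, 0.048, -0.004], [-0.004, -0.001, -1.0]]
ft_force: [2.2, -9.2, -2.6]
width: 0.298
gripper_force: 30.0
```

Run:
```python
from cell import arm
import cv2
from h import *
ims=[]
for n in ('side','top'):
    c=arm.read_camera(n); p=proj(c,[[.445,-.03,.07]])[0]
    u,v=np.clip((p-[40,55]).astype(int),0,[432,274]); print(n,u,v)
    ims.append(cv2.resize(c['color'][v:v+110,u:u+80,::-1],None,fx=5,fy=5,interpolation=cv2.INTER_CUBIC))
cv2.imwrite('pics/f1.png',cv2.convertScaleAbs(np.hstack(ims),alpha=1.5))
delta(arm.read_state(),[.449,-.025,.015],2.9)
```

```text
side 181 143
top 224 173
t 19.2 pos [442.6  78.3  14.6] yaw 2.76 turn z -0.14 shift new [-103.5    1.1   -0.4] shift now [-103.5    1.4    0. ] tilt [-0.06 -0.23] F [ 1.3 -8.6 -1.5] T [-1.81 -0.47  0.22] w 26.2 gf 30.0
```

View pics/f1.png

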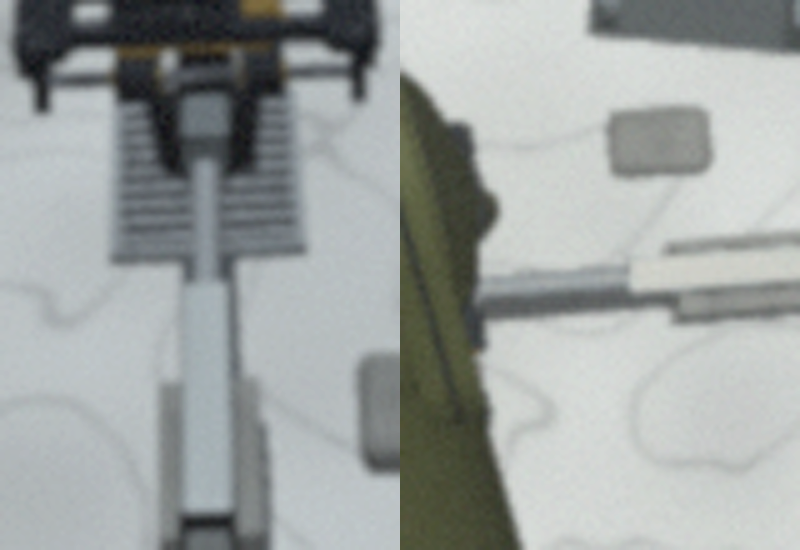

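```bash
python3 -c "
from cell import arm
print(arm.finish_job())"
```

```text
the job is handed in; nothing more can be done
None
```

The job is handed in: the blade is fully down in the slot, and the collar is pulled out to the second stop and still gripped with the button in. The bristles are over the grating, and nothing else on the slab was touched.

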